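# Latch a double-hook hanger into the bench rail

## Robot

A 7-joint arm with a two-finger parallel gripper is mounted at the origin on the work surface. World frame = base frame: x ahead of the robot, y to its left, z up, the work surface at z = 0. Lengths are in mm, angles in rad, forces in N, time in s.
With the tool pointing down it reaches from about 425 to 925 mm from the base axis. Payload 6.8 kg.
Tool frame: the origin (TCP) lies on the centre line of the jaws, within the pads' length; the fingertips stand 14 mm ahead of it and the grasp point (between the pads) lies 5 mm behind it; z points along the fingers, y is the line along which they close (so a half turn about z gives the same grasp; the last joint's range is limited). The gripper opens to 85 mm and grips with 20 to 120 N. Pads are 22 mm wide; open, the fingers measure 114 mm over their backs; the gripper's body (76 mm by 85 mm) begins 54 mm behind the grasp point. The pads swing forward as they close: fully open they stand 13 mm farther back than shut.
Start: joints at [-0.108, 0.477, 0.022, 1.555, -0.011, 1.109, -0.083], TCP at [675.016, 0.007, 245.308] pointing down, gripper open.
Joint ranges: [-2.96, 2.96], [-0.34, 2.1], [-1.41, 1.46], [0.24, 2.44], [-1.37, 4.51], [0.17, 1.92], [-2.96, 2.96]. Speed limits (rad/s): [2.39, 2.39, 3.14, 3.14, 3.14, 3.14, 3.14].

## Interface

Orientations are given as a 3x3 rotation matrix whose columns are the frame's x, y, z axes.
In Python, from cell import manip, gripper_to, eyes, sensors gives the robot as it stands. Calls block until the motion is done:
- manip.move_ptp(position, orientation): joint-space move of the TCP to a pose.
- manip.move_linear(position, v=150, attitude=None, threshold=None): straight line of the TCP; attitude=None keeps the orientation; v is the mean speed in mm/s. With threshold (N) it stops when the force on the tool has changed by that much, and returns True; else False.
- manip.move_j(angles): joint-space move.
- gripper_to(opening, newtons=None): opening from 0.0 (shut) to 1.0 (fully open); newtons is the grip in N (None keeps the last); returns when the fingers have stopped.
- manip.wait(seconds).
- manip.solve_ik(position, orientation): joint angles nearest the present ones, or None.
- eyes.camera(name): name is "scene" or "side" or "wrist"; returns the picture (384x512x3 uint8, blue, green, red); there is no depth.
- eyes.camera_params(name): a dict with "K" (3x3 intrinsics, pixels), "pose" (4x4, takes a point from camera to world coordinates). Camera axes: x right, y down, z forward; pixel columns grow to the right and rows downward; lengths in mm; the calibration is good to about 2 mm. A picture is of the moment at which its call begins: read the wrist's pose just before it. camera_params takes no time and is no camera call; for the wrist camera it gives the pose at the moment of the call.
A pose or a line that the arm cannot do raises manip.PlanningError and nothing moves.
- manip.finish_job(): hands the job in; it is judged then, once.
Readings, each from a call of its own:
- sensors.get_time(): time.
- sensors.get_joint_pos(): joint angles.
- sensors.get_qd(): joint speeds.
- sensors.get_tau(): joint torques, N m.
- sensors.get_ee_pos(): TCP position.
- sensors.get_eef_rot(): TCP orientation.
- sensors.get_ft_force(): force on the tool from outside, world axes, zero at the start.
- sensors.get_wrist_torque(): the same for the moment, N m.
- sensors.get_grip_width(): opening from 0.0 (shut) to 1.0 (fully open).
- sensors.get_gripper_force(): force on a finger pad.
Only numpy, scipy, OpenCV 4.12 (cv2) and the standard library are available. Lean on these libraries where they do the work, as an engineer would, in place of code of your own. Each camera call takes 0.05 s, during which the arm holds its last target. There are 200 camera calls.

## Task

Take the double-hook hanger off its wooden parking block, enter its foot at the open end of the rail and slide it in over the spring catch until it presses the sprung buffer back and the catch snaps up behind it. Do not jam it hard in the rail or drive the buffer solid, leave the other things on the bench where they are, and let the hanger go, caught between catch and buffer.

Things in the scene. Friction and masses are not known exactly. Their poses are not given: they have to be found in the camera images.
- hanger_grip (a point): Centre of the hanger's black grip block, where to take it: 26 (x) by 30 (y) by 46 mm high. The hanger is one rigid steel piece, 350 g +-30%, the same after a half turn; its y = sliding direction, x across, z up. Under the block a crossbar 76 (x) by 26 (y) by 8 mm, its top 23 mm below this point. Gripped across its y faces (30 mm) the fingers clear the hooks and push squarely.
- hanger_foot (a point): Centre of the underside of the hanger's flat foot, 57 mm below hanger_grip, same axes. Foot 30 mm wide (x), 44 mm long (y), 10 mm thick; above it a neck 12 (x) by 40 mm (y), 16 mm high, up to the crossbar. On each side a hook of 7 mm wire hangs from the crossbar at x = 34 mm to 34 mm below this point and turns up at x = 50 mm.
- rail_mouth (a point): Centre of the channel floor at the rail's open end, 100 mm above the bench; its y axis points level out of the open end: the hanger slides in along -y. Channel 33 mm wide, 12.5 mm high inside; above it two lips 4 mm thick with a 16 mm slot between. Side guides flare out over about 12 mm beyond this point to some 40 mm inside. Foot goes in the channel, neck in the slot.
- rail: The fixed rail: 260 mm long, 41 mm wide aluminium C-section, slot up, lips' top 116.5 mm above the bench, on two 34 mm wide pedestals and a 110 by 280 mm foot plate. Origin: centre of the underside; axes as rail_mouth. The hanger's hooks straddle rail and pedestals. Catch and buffer are one unit clamped in it; where along the rail is not measured and must be found by feel.
- catch (a joint): Spring catch in the channel floor, m: 0 = up, 6 mm proud; grows as pressed down (about 6 mm under the foot). 14 mm ramp towards the mouth, 8 mm flat top, then an upright holding face that lies 75 to 125 mm inside the mouth (unmeasured). Spring 2 to 3.2 N: passing it takes a few N.
- buffer (a joint): Sprung buffer in the channel facing the mouth, m: 0 = at rest, grows as pressed in, solid at 0.015. At rest its face is 39 mm beyond the catch's holding face: the 44 mm foot presses it 5 mm before the catch snaps up; stop between 6 and 12 mm, then let go. Pushes 4 N at first, 9 N at 5 mm, 14 N at 10 mm; sliding friction adds 1 to 4 N. Its clamp stands 11 mm above the lips behind it.
- park: Wooden parking block, fixed, on which the hanger's foot stands: 36 by 70 mm (along y), top 65 mm above the bench, on a foot board 110 by 100 mm. Origin: centre of its underside.
- gauge_mid (a point): Steel ring gauge lying on the bench, 64 mm across, 22 mm high; this is its centre. To be left alone.
- driver_grip (a point): Handle of a screwdriver lying on the bench, to be left alone.
- can_mid (a point): Blue spray can standing on the bench, 52 mm across, 130 mm high; its centre. To be left alone.

How it is judged (in metres and radians):
On the way:
1. the hanger's foot has entered the open end: foot inside the channel, 10 to 60 mm deep measured at the hanger's middle (y of hanger_grip in the frame of rail_mouth between -0.06 and -0.01 m and z of hanger_grip in the frame of rail_mouth below 0.063 m and angle between the y axis of hanger_grip and the y axis of rail_mouth, either way round below 0.15 rad), for 0.1 s.
At the end, for the whole second after the job is handed in: The hanger sits in the rail at least 90 mm in, upright and in line with it (0.12 rad), at rest and let go, held by the catch behind its foot (catch pressed less than 4 mm, so at least 2 mm proud) with the buffer still pressed 3 to 10 mm (value of joint buffer between 0.003 and 0.01 m and value of joint catch below 0.004 m and y of hanger_grip in the frame of rail_mouth below -0.09 m and z of hanger_grip in the frame of rail_mouth below 0.063 m and angle between the y axis of hanger_grip and the y axis of rail_mouth, either way round below 0.12 rad and angle between hanger_grip's own z axis and vertical below 0.12 rad and linear speed of hanger below 0.02 m/s); the robot touches nothing.
It fails at once if the buffer is driven solid (pressed more than 14 mm of its 15) (value of joint buffer above 0.014 m).
It fails at once if the hanger is jammed against the rail with more than 30 N (contact force between hanger and rail above 30 N).
It fails at once if a bystander is moved by more than 20 mm (distance of any of gauge_mid, driver_grip, can_mid from where it was at the start of the episode above 0.02 m).
It also fails if it takes over 53 s, if anything falls off the work surface, if the arm or the gripper's body presses on something with over 40 N, if the wrist force passes 120 N, or if a joint passes its speed limit or range.

## Working session

There is one attempt and no reset: what is moved stays moved. The work goes in short steps, each a Python script; the robot and the scene stay as the last script left them, time stands still between calls to the robot, and variables do not carry over. Pictures are saved under pics/ and viewed, at most 10 in all, crops included, and the job is handed in when it is done.

```bash
mkdir -p pics
python3 - <<'E'
from cell import manip, gripper_to, eyes, sensors
import cv2,numpy as np
for n in ["scene","side"]:
    im=eyes.camera(n); cv2.imwrite(f"pics/{n}0.png",im)
    p=eyes.camera_params(n); print(n,p["K"].tolist(),np.round(p["pose"],4).tolist())
ims=[cv2.imread(f"pics/{n}0.png") for n in ["scene","side"]]
cv2.imwrite("pics/w0.png",eyes.camera("wrist"))
print(sensors.get_time(),sensors.get_eef_rot(),np.round(eyes.camera_params("wrist")["pose"],4))
E
```

```text
scene [[360.07647294635586, 0.0, 255.49577845906364], [0.0, 360.07647294635586, 189.56293907856207], [0.0, 0.0, 1.0]] [[-0.8102, 0.444, -0.3828, 968.2639], [0.5861, 0.6011, -0.5433, 494.6509], [-0.0112, -0.6645, -0.7472, 800.0472], [0.0, 0.0, 0.0, 1.0]]
side [[365.4694209300993, 0.0, 250.14121301185057], [0.0, 365.4694209300993, 186.07815007062908], [0.0, 0.0, 1.0]] [[0.8973, -0.3339, 0.2887, 322.5718], [-0.4414, -0.671, 0.5958, -588.6249], [-0.0052, -0.662, -0.7495, 828.8734], [0.0, 0.0, 0.0, 1.0]]
0.15 [[ 3.02943324e-06  9.99998922e-01 -1.46819818e-03]
 [ 9.99999997e-01 -3.14576698e-06 -7.92334154e-05]
 [-7.92379486e-05 -1.46819794e-03 -9.99998919e-01]] [[ 1.000000e+00 -7.000000e-04 -1.800000e-03  6.750642e+02]
 [-1.200000e-03 -9.534000e-01 -3.017000e-01  7.780020e+01]
 [-1.500000e-03  3.017000e-01 -9.534000e-01  3.732353e+02]
 [ 0.000000e+00  0.000000e+00  0.000000e+00  1.000000e+00]]
```

View pics/scene0.png

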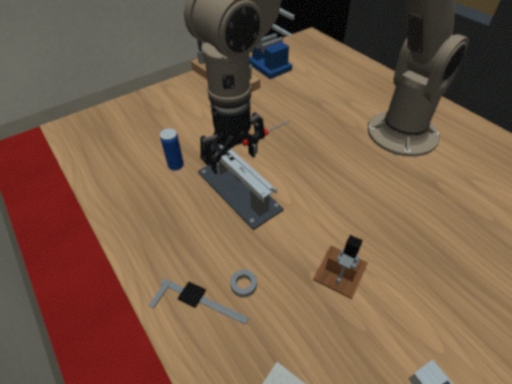

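View pics/side0.png

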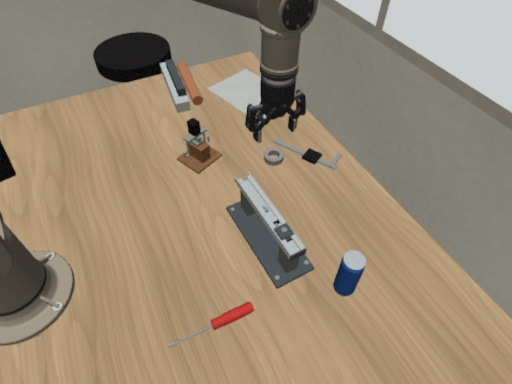

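The scene view shows the hanger at about (350,250) and the rail from (225,160) to (270,200). In the side view the hanger is at (195,140) and the rail runs from (243,183), its open mouth, to (297,250), with the buffer clamp at (285,232). I'll enlarge these areas.

Run:
```python
import cv2,numpy as np
def c(n,x,y,w,h,s):
    return cv2.resize(cv2.imread(f"pics/{n}0.png")[y:y+h,x:x+w],None,fx=s,fy=s,interpolation=cv2.INTER_CUBIC)
# each 400x300
a=c("scene",305,225,80,75,5)[:, :400]; a=cv2.resize(a,(400,375))[:300]
A=c("scene",310,228,80,60,5);B=c("side",165,110,80,60,5)
C=c("scene",195,140,100,75,4);D=c("side",220,170,100,75,4)
cv2.imwrite("pics/crop1.png",np.vstack([np.hstack([A,B]),np.hstack([C,D])]))
```

```text
(no output)
```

View pics/crop1.png

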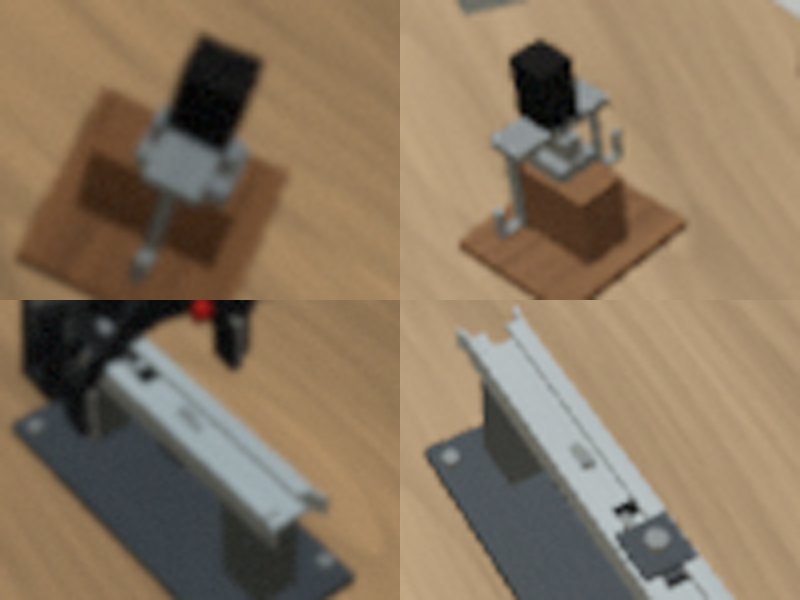

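View pics/w0.png

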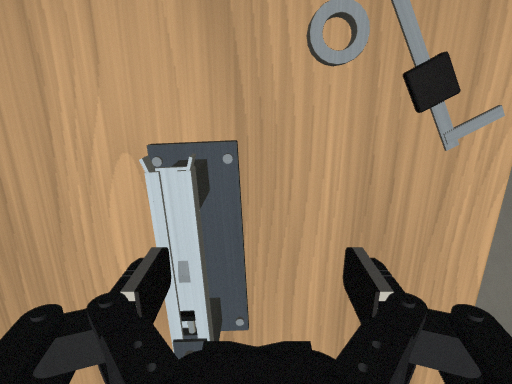

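```bash
cat > h.py <<'E'
from cell import manip, gripper_to, eyes, sensors
import cv2,numpy as np
def ray(p,uv):
    M=np.array(p["pose"]);d=M[:3,:3]@np.linalg.inv(p["K"])@np.array([uv[0],uv[1],1.]);return M[:3,3],d/np.linalg.norm(d)
def tri(obs):
    A=0;b=0
    for p,uv in obs:
        o,d=ray(p,uv);P=np.eye(3)-np.outer(d,d);A=A+P;b=b+P@o
    x=np.linalg.solve(A,b)
    return x,[np.linalg.norm((np.eye(3)-np.outer(d,d))@(x-o)) for o,d in (ray(*q) for q in obs)]
def atz(p,uv,z):
    o,d=ray(p,uv);return o+d*(z-o[2])/d[2]
E
python3 - <<'E'
from h import *
np.set_printoptions(precision=1,suppress=True)
s,t,w=[eyes.camera_params(n) for n in("scene","side","wrist")]
print("block top",tri([(s,(353.6,240.4)),(t,(193.2,121.4))]))
print("mouth",tri([(s,(271,195)),(t,(242.5,176.5))]))
for uv in [(148,146),(237,141),(248,329)]: print("plate",atz(w,uv,6))
for uv in [(145,162),(192,158)]: print("flare w",atz(w,uv,110))
# park foot board corners at z~10
for uv in [(105,90),(287,175),(18,260)]: print("board s",atz(s,(310+uv[0]/5,228+uv[1]/5),10))
for uv in [(460,243),(686,222),(580,300)]: print("board t",atz(t,(165+(uv[0]-400)/5,110+uv[1]/5),10))
print("can",atz(t,(347,289),0),atz(s,(168,134),130)," driver",atz(t,(232,316),10))
E
```

```text
block top (array([548. , 262.1, 143.4]), [np.float64(0.47834182581794943), np.float64(0.47834182581795764)])
mouth (array([595.1,  27.5, 106.7]), [np.float64(3.0985786676419944), np.float64(3.0985786676421396)])
plate [541.2  21.7   6. ]
plate [650.6  27.7   6. ]
plate [ 661.2 -253.7    6. ]
flare w [574.8  23.3 110. ]
flare w [617.1  26.8 110. ]
board s [521.2 192.8  10. ]
board s [483.3 282.   10. ]
board s [621.5 237.8  10. ]
board t [479.9 272.4  10. ]
board t [617.4 225.5  10. ]
board t [530.5 190.4  10. ]
can [ 705.  -332.3    0. ] [ 702.7 -317.9  130. ]  driver [ 426.9 -273.3   10. ]
```

Triangulation puts the block top at (548,262,143), against an expected z of 145. The mouth is near (595,20), with a rail yaw of about 2° and a hanger yaw of about 23°. Next I'll look closely with the wrist camera.

```bash
cat >> h.py <<'E'
def R(yaw,s=1):
    y=s*np.array([-np.sin(yaw),np.cos(yaw),0]);z=np.array([0,0,-1.]);return np.column_stack([np.cross(y,z),y,z])
E
python3 - <<'E'
from h import *
import pickle
for s in (1,-1):
  for yaw,p in ((np.radians(2),(597,20,300)),(np.radians(23.5),(548,262,300)),(np.radians(23.5),(548,262,120)),(np.radians(2),(597,-110,150))):
    q=manip.solve_ik(p,R(yaw,s)); print(s,None if q is None else np.round(q,2))
S=-1 if manip.solve_ik((548,262,120),R(.41,-1)) is not None else 1
out={}
def shot(k):
    p=eyes.camera_params("wrist");im=eyes.camera("wrist");out[k]=(p,im);cv2.imwrite(f"pics/{k}.png",im)
try:
    manip.move_ptp((570,20,300),R(np.radians(2),S));manip.wait(.2);shot("m1")
    manip.move_linear((650,20,300));manip.wait(.2);shot("m2")
    manip.move_ptp((570,262,300),R(np.radians(23.5),S));manip.wait(.2);shot("g1")
    manip.move_linear((500,262,300));manip.wait(.2);shot("g2")
except manip.PlanningError as e: print(e)
pickle.dump(out,open("o.pkl","wb"));print(S,sensors.get_time())
for k,pt in (("m1",(595,20,110)),("m2",(595,20,110)),("g1",(548,262,144)),("g2",(548,262,144))):
    if k in out:
        M=np.linalg.inv(out[k][0]["pose"]);c=M[:3,:3]@pt+M[:3,3];u=out[k][0]["K"]@c;print(k,u[:2]/u[2])
if len(out)==4:
    cv2.imwrite("pics/c2.png",np.vstack([np.hstack([cv2.resize(out[k][1],(400,300)) for k in r]) for r in (("m1","m2"),("g1","g2"))]))
E
```

```text
1 [ 0.11  0.32 -0.32  1.67  0.11  1.17  1.37]
1 [-0.19  0.36 -0.46  1.63  0.17  1.19  1.29]
1 [-0.22  0.55 -0.44  1.8   0.3   0.86  1.18]
1 [ 0.3   0.49 -0.3   1.79  0.18  0.89  1.53]
-1 [-0.4   0.31  0.34  1.7  -0.11  1.15 -1.57]
-1 [-0.68  0.32  0.17  1.67 -0.06  1.16 -1.66]
-1 [-0.68  0.51  0.18  1.84 -0.12  0.8  -1.6 ]
-1 [-0.18  0.49  0.35  1.83 -0.21  0.86 -1.27]
-1 4.8
m1 [257.99683117 149.45138846]
m2 [255.70668421 218.06874451]
g1 [246.0772309  200.03628224]
g2 [276.74217835 136.17845503]
```

View pics/c2.png

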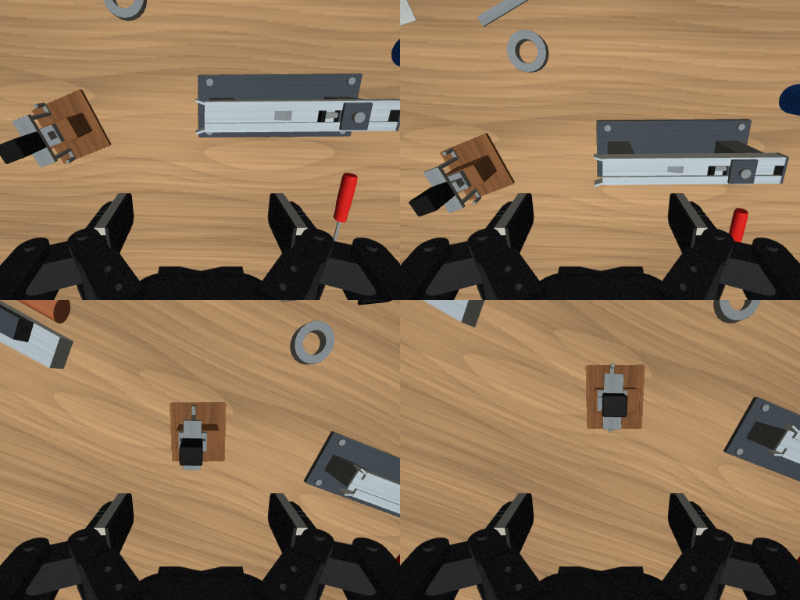

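The mouth sits at full-resolution pixel (256,150) in m1 and (256,210) in m2. The hanger is nearly aligned with the image in g1 and g2. I'll enlarge those four areas.

Run:
```python
import cv2,numpy as np
C={"m1":(240,110),"m2":(240,175),"g1":(195,140),"g2":(225,90)}
o=[cv2.resize(cv2.imread(f"pics/{k}.png")[y:y+75,x:x+100],(400,300),interpolation=cv2.INTER_CUBIC) for k,(x,y) in C.items()]
cv2.imwrite("pics/c3.png",np.vstack([np.hstack(o[:2]),np.hstack(o[2:])]))
```

```text
(no output)
```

View pics/c3.png

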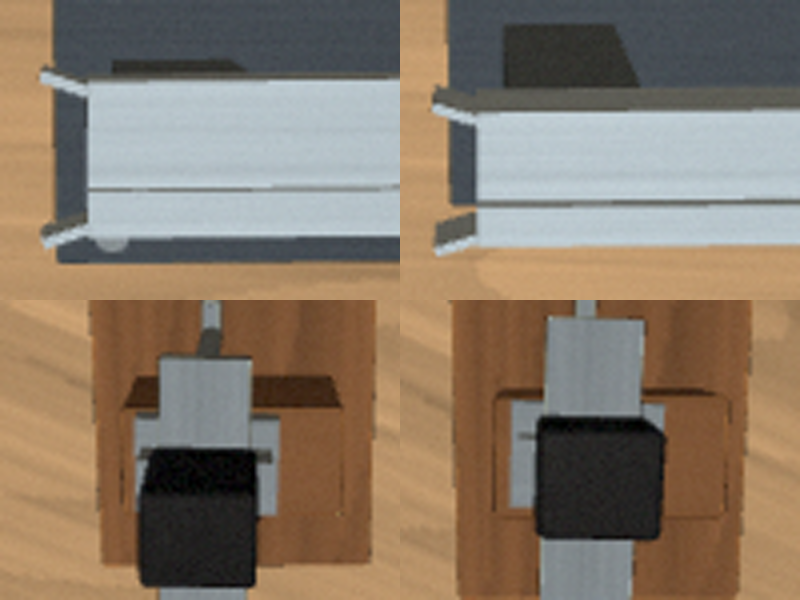

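Run:
```python
from h import *
import pickle
np.set_printoptions(precision=2,suppress=True)
o=pickle.load(open("o.pkl","rb"))
g={k:cv2.cvtColor(v[1],cv2.COLOR_BGR2GRAY).astype(float) for k,v in o.items()}
P={k:v[0] for k,v in o.items()}
# corners by triangulation (full px)
f=lambda k,u,v:{"m1":(240+u/4-.375,110+v/4-.375),"m2":(240+(u-400)/4-.375,175+v/4-.375),"g1":(195+u/4-.375,140+(v-300)/4-.375),"g2":(225+(u-400)/4-.375,90+(v-300)/4-.375)}[k]
for a,b in (((88,80),(477,110)),((88,237),(477,246))):
    print("lip corner",*tri([(P["m1"],f("m1",*a)),(P["m2"],f("m2",*b))]),atz(P["m1"],f("m1",*a),116.5),atz(P["m2"],f("m2",*b),116.5))
print("block top",*tri([(P["g1"],f("g1",197.5,537)),(P["g2"],f("g2",599,486))]))
# rail edges: strongest vertical gradient near the eye-read lines
for k,rows in (("m1",((130,),(169,))),("m2",((202,),(236,)))):
    for (r,) in rows:
        pts=[]
        for c in range(272,380,4):
            d=np.abs(np.diff(cv2.GaussianBlur(g[k],(3,3),0)[r-6:r+7,c])); 
            j=(d*np.arange(len(d)))[max(0,d.argmax()-1):d.argmax()+2].sum()/d[max(0,d.argmax()-1):d.argmax()+2].sum()
            pts.append(atz(P[k],(c,r-6+j+.5),116.5)[:2])
        pts=np.array(pts);vx=np.polyfit(pts[:,1],pts[:,0],1,w=None)
        res=pts[:,0]-np.polyval(vx,pts[:,1]);m=abs(res)<1.5;vx=np.polyfit(pts[m,1],pts[m,0],1)
        print(k,r,"yaw deg",-np.degrees(np.arctan(vx[0])),"x at y=10",np.polyval(vx,10),m.sum(),len(m))
for k,z in (("g1",145),("g2",145)):
    x0,y0=(195,140) if k=="g1" else (225,90)
    m=(g[k][y0:y0+75,x0:x0+100]<35).astype(np.uint8);n,l,s,c=cv2.connectedComponentsWithStats(m)
    i=1+s[1:,4].argmax();m=(l==i);ys,xs=np.nonzero(m);b=ys.max()
    bl=[(x0+x,y0+ys[xs==x].max()+.5) for x in range(xs.min()+3,xs.max()-2)]
    q=np.array([atz(P[k],p,z)[:2] for p in bl]);a=np.polyfit(q[:,1],q[:,0],1);print(k,"bottom edge yaw",-np.degrees(np.arctan(a[0])))
    for nm,fn in (("L",min),("R",max)):
        e=[(x0+fn(xs[ys==y])+(-.5 if nm=="L" else .5),y0+y) for y in range(b-22,b-3)]
        q=np.array([atz(P[k],p,z)[:2] for p in e]);a=np.polyfit(q[:,0],q[:,1],1);print(k,nm,"yaw",np.degrees(np.arctan(a[0])),q.mean(0))
```

```text
lip corner [616.5   17.1  115.53] [np.float64(0.0577020555675967), np.float64(0.05770205556760567)] [616.6   17.06 116.5 ] [616.84  17.18 116.5 ]
lip corner [575.4   15.57 116.4 ] [np.float64(0.11639923658665673), np.float64(0.11639923658665925)] [575.42  15.45 116.5 ] [575.45  15.69 116.5 ]
block top [546.76 263.77 139.32] [np.float64(0.1822614095959817), np.float64(0.18226140959611256)]
m1 130 yaw deg 2.283846593765349 x at y=10 616.7501908040945 27 27
m1 169 yaw deg 2.347265127814984 x at y=10 575.4629867469964 27 27
m2 202 yaw deg 2.4649181401363722 x at y=10 616.3787778680264 27 27
m2 236 yaw deg 2.51862234427161 x at y=10 575.4395601295085 27 27
g1 bottom edge yaw 19.360069003228737
g1 L yaw 20.02751963464726 [543.79 278.07]
g1 R yaw 22.916116396586254 [555.21 251.44]
g2 bottom edge yaw 20.116806998308427
g2 L yaw 23.501157703257046 [541.46 277.78]
g2 R yaw 21.25968751096894 [553.17 250.68]
```

The rail is well fixed: mouth (596.0,16.3), yaw 2.4°, width 41.1, lips about 116. The hanger yaw is about 21.3°, so I'll take two closer views for its x and height.

Run:
```python
from h import *
import pickle
yaw=np.radians(21.3);Rt=R(yaw,-1);c=np.array([547.5,264,225]);o={}
for k,off in (("n1",-75),("n2",0)):
    (manip.move_ptp(c+off*Rt[:,0],Rt) if k=="n1" else manip.move_linear(c))
    manip.wait(.3);p=eyes.camera_params("wrist");im=eyes.camera("wrist");o[k]=(p,im)
pickle.dump(o,open("n.pkl","wb"));print(sensors.get_time(),sensors.get_ee_pos())
r=[]
for k in o:
    M=np.linalg.inv(o[k][0]["pose"]);q=M[:3,:3]@np.array([547.5,264,145])+M[:3,3];u=o[k][0]["K"]@q;u=(u[:2]/u[2]).astype(int)
    x,y=max(0,u[0]-67),max(0,u[1]-75);print(k,x,y);r.append(cv2.resize(o[k][1][y:y+150,x:x+133],(400,450),interpolation=cv2.INTER_CUBIC))
cv2.imwrite("pics/c4.png",np.hstack(r))
```

```text
6.575 [547.1519516  263.9052111  225.20336082]
n1 191 29
n2 190 131
```

View pics/c4.png

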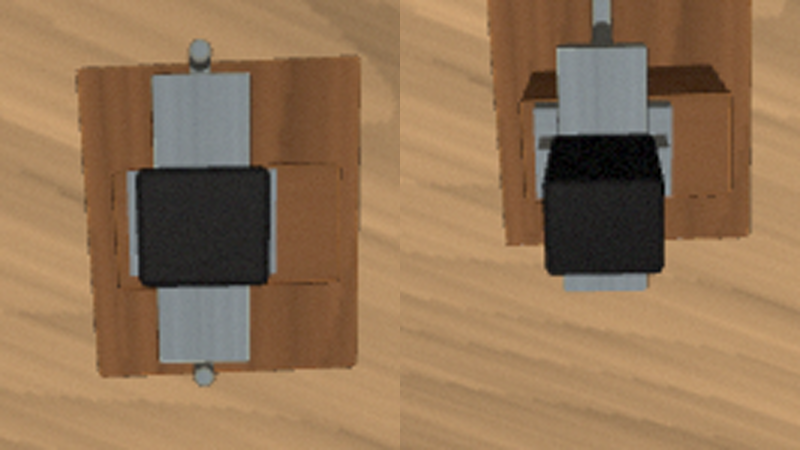

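Run:
```python
from h import *
import pickle
np.set_printoptions(precision=2,suppress=True)
o=pickle.load(open("n.pkl","rb"));P={k:v[0] for k,v in o.items()};print(P["n1"]["K"][0])
f=lambda k,u,v:(191+(u+.5)*133/400-.5,29+(v+.5)/3-.5) if k=="n1" else (190+(u-400+.5)*133/400-.5,131+(v+.5)/3-.5)
print("top",*tri([(P["n1"],f("n1",204,227)),(P["n2"],f("n2",604,226))]))
T=[atz(P["n1"],f("n1",*q),145) for q in ((137,168),(270,168),(269,285),(140,285))];print(*T,np.mean(T,0))
T2=[atz(P["n2"],f("n2",*q),145) for q in ((545,181),(662,181),(662,273),(547,273))];print(*T2,np.mean(T2,0))
a,b=[atz(P["n1"],f("n1",*q),99) for q in ((201.5,73),(204,362))];d=a-b;print("bar",np.linalg.norm(d),np.degrees(np.arctan2(d[1],d[0])),(a+b)/2)
a,b=[atz(P["n1"],f("n1",*q),99) for q in ((153,73),(159,362))];c,e=[atz(P["n1"],f("n1",*q),99) for q in ((250,73),(249,362))]
for d in(a-b,c-e):print(np.degrees(np.arctan2(d[1],d[0])))
print(np.linalg.norm(a-c))
```

```text
[299.17   0.   256.57]
top [547.63 263.82 143.39] [np.float64(0.10760039102253134), np.float64(0.10760039102253045)]
[553.98 282.02 145.  ] [564.58 254.76 145.  ] [541.22 245.26 145.  ] [530.53 272.72 145.  ] [547.58 263.69 145.  ]
[553.82 281.75 145.  ] [564.14 255.23 145.  ] [541.69 245.98 145.  ] [531.2  272.91 145.  ] [547.71 263.97 145.  ]
bar 75.62733682623441 21.860683856338245 [547.58 263.83  99.  ]
21.691540450851946
22.029785794204244
25.250327071600942
```

Position agrees across the views: centre (547.6,263.8), yaw 21.9°, top about 144. Now I'll grasp, lift and line up before the mouth.

```bash
cat >> h.py <<'E'
RY=np.radians(2.4);RM=np.array([596.0,16.3,100.]);RX=np.array([np.cos(RY),np.sin(RY),0]);RYV=np.array([-np.sin(RY),np.cos(RY),0])
def st(msg=""):
    f=np.array(sensors.get_ft_force());print(msg,"t",round(float(sensors.get_time()),2),"ee",np.round(sensors.get_ee_pos(),2),"F rail x,y,z",np.round([f@RX,f@RYV,f[2]],1),"grip",round(float(sensors.get_grip_width()),3),round(float(np.mean(sensors.get_gripper_force())),1))
E
python3 - <<'E'
from h import *
Rt=R(np.radians(21.85),-1)
manip.move_ptp((547.6,263.8,165),Rt)
manip.move_linear((547.6,263.8,119),v=80);st("down")
gripper_to(0.0,60);st("grip")
ee=np.array(sensors.get_ee_pos());Ra=np.array(sensors.get_eef_rot())
d=np.array([547.6,263.8,122])-ee
off=np.array([Ra[:,0]@d,0,0]);dz=d[2];print("off tool x",off[0],"tool y",Ra[:,1]@d,"dz",dz)
np.save("off.npy",[off[0],dz])
manip.move_linear((547.6,263.8,205),v=120);st("lift")
Rr=R(RY,-1)
t=RM+70*RYV-off[0]*Rr[:,0];t[2]=205
manip.move_linear(t,v=150,attitude=Rr);manip.wait(.3);st("above")
t[2]=100+57+1.2-dz
manip.move_linear(t,v=100);manip.wait(.3);st("pre");print("target",t,np.round(np.array(sensors.get_eef_rot()),4).tolist())
cv2.imwrite("pics/s1.png",np.hstack([cv2.resize(eyes.camera("scene")[120:270,190:323],(400,450)),cv2.resize(eyes.camera("side")[80:230,180:313],(400,450))]))
E
```

```text
down t 7.65 ee [547.75 263.8  118.96] F rail x,y,z [-0.  -0.3  0.1] grip 0.998 0.0
grip t 8.2 ee [547.9  263.78 119.38] F rail x,y,z [-1.1  0.1  2.4] grip 0.35 59.8
off tool x -0.2689387686866568 tool y -0.13411035239063396 dz 2.6156034543434856
lift t 9.07 ee [546.92 263.54 204.06] F rail x,y,z [ 1.   0.5 -3. ] grip 0.347 59.3
above t 10.74 ee [593.26  86.74 205.02] F rail x,y,z [ 0.1 -0.1 -3.8] grip 0.341 59.4
pre t 11.68 ee [593.66  86.32 156.16] F rail x,y,z [ 0.3  0.8 -3.7] grip 0.342 59.3
target [593.3374071   86.24986009 155.58439655] [[0.9991, 0.0418, 0.0009], [0.0418, -0.9991, 0.0003], [0.001, -0.0003, -1.0]]
```

View pics/s1.png

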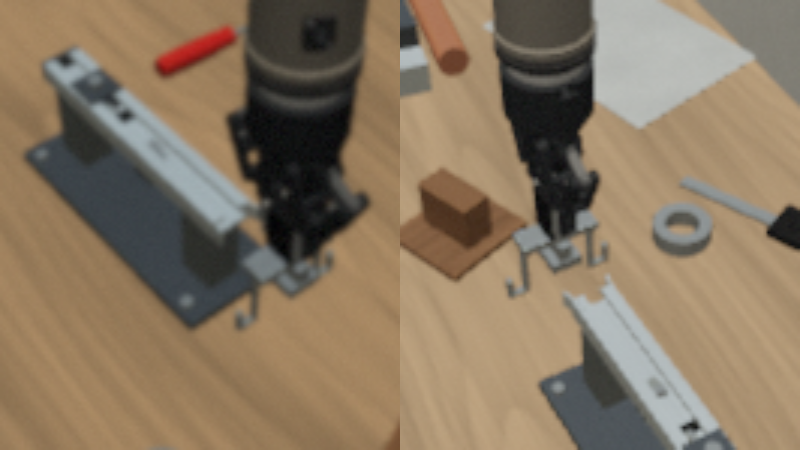

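The hanger hangs level in the jaws, aligned just before the mouth. I'll enter gently.

```bash
cat >> h.py <<'E'
def tgt(y,dx=0,z=158.0):
    o,dz=np.load("off.npy");t=RM+y*RYV+dx*RX-o*R(RY,-1)[:,0];t[2]=z-dz;return t
def pos():
    o,dz=np.load("off.npy");h=np.array(sensors.get_ee_pos())+o*np.array(sensors.get_eef_rot())[:,0]-RM;return np.round([h@RX,h@RYV,h[2]+dz],2)
E
python3 - <<'E'
from h import *
for y in (25,5,-15,-35):
    hit=manip.move_linear(tgt(y),v=40,threshold=8);manip.wait(.2);print(y,hit,pos());st()
    if hit: break
E
```

```text
25 False [-1.000e-02  2.530e+01  5.798e+01]
 t 13.26 ee [595.2   41.59 155.36] F rail x,y,z [ 0.6  1.1 -3. ] grip 0.342 59.3
5 False [3.000e-02 5.410e+00 5.798e+01]
 t 14.11 ee [596.07  21.72 155.36] F rail x,y,z [ 0.5  0.2 -3.1] grip 0.345 59.3
-15 False [-1.000e-02 -1.461e+01  5.798e+01]
 t 14.96 ee [596.87   1.72 155.36] F rail x,y,z [ 0.4 -0.8 -2.7] grip 0.345 59.3
-35 False [ 5.000e-02 -3.464e+01  5.800e+01]
 t 15.81 ee [597.77 -18.3  155.38] F rail x,y,z [-0.3  0.  -2.9] grip 0.347 59.3
```

No contact so far, and the foot is inside. I'll advance to just before the possible buffer range, then feel in 2 mm steps.

Run:
```python
from h import *
def rd(): 
    f=np.mean([sensors.get_ft_force() for _ in range(3)],0);return np.round([f@RX,f@RYV,f[2]],1)
for y in (-50,-65,-80,-88):
    hit=manip.move_linear(tgt(y),v=40,threshold=14);print(y,hit,pos(),rd())
    if hit: raise SystemExit
while y>-150:
    y-=2;manip.move_linear(tgt(y),v=20,threshold=14);manip.wait(.1);F=rd();print(y,pos(),F)
    if F[1]>11: break
st()
```

```text
-50 False [-3.000e-02 -5.033e+01  5.801e+01] [ 0.1 -0.  -2.5]
-65 False [-1.000e-02 -6.525e+01  5.801e+01] [-0.4 -0.9 -2.9]
-80 False [  0.18 -80.47  58.24] [-0.6 -0.2 -1. ]
-88 False [  0.19 -88.31  58.15] [ 1.   1.5 -2.1]
-90 [  0.12 -89.8   58.06] [-0.2  2.2 -0.6]
-92 [-4.000e-02 -9.261e+01  5.806e+01] [ 0.8  1.3 -0.1]
-94 [-4.000e-02 -9.449e+01  5.802e+01] [ 0.6  0.5 -0.3]
-96 [-3.000e-02 -9.620e+01  5.801e+01] [ 0.2  0.5 -0.4]
-98 [-1.00e-02 -9.81e+01  5.80e+01] [ 0.3  0.9 -1.4]
-100 [ 2.0000e-02 -1.0017e+02  5.8030e+01] [ 0.5  0.5 -0.3]
-102 [-2.0000e-02 -1.0221e+02  5.8000e+01] [ 0.1 -0.2 -0.4]
-104 [   0.   -104.2    58.02] [-1.1  0.9 -0.8]
-106 [-1.0000e-02 -1.0619e+02  5.8010e+01] [ 0.3 -0.   0.5]
-108 [  -0.   -108.21   58.  ] [ 0.4  0.7 -0.1]
-110 [-1.0000e-02 -1.1018e+02  5.8030e+01] [-0.2  1.  -0.4]
-112 [-2.0000e-02 -1.1221e+02  5.8010e+01] [ 0.   0.9 -0.7]
-114 [-1.0000e-02 -1.1421e+02  5.8010e+01] [ 0.4  1.1 -0.7]
-116 [ 2.0000e-02 -1.1622e+02  5.8030e+01] [0.6 0.9 0.9]
-118 [ 1.000e-02 -1.182e+02  5.803e+01] [-0.3 -0.2 -0.6]
-120 [  -0.   -120.21   58.02] [-0.3 -0.1
[... 236 characters left out ...]
4 -0.9]
-130 [-2.0000e-02 -1.3019e+02  5.8010e+01] [-1.  -0.1  0.1]
-132 [-2.0000e-02 -1.3219e+02  5.8010e+01] [-0.   1.3 -1.2]
-134 [-2.0000e-02 -1.3422e+02  5.8030e+01] [0.3 1.2 0.3]
-136 [  -0.   -136.21   58.01] [ 0.2  0.1 -0.1]
-138 [  -0.   -137.92   57.93] [ 0.3  1.4 -0.5]
-140 [ 7.0000e-02 -1.3889e+02  5.7980e+01] [-0.2  6.   0.7]
-142 [ 6.000e-02 -1.404e+02  5.791e+01] [0.3 6.2 0.8]
-144 [ 1.2000e-01 -1.4175e+02  5.7910e+01] [0.1 7.4 0.5]
-146 [ 9.0000e-02 -1.4319e+02  5.7770e+01] [0.6 8.7 1.2]
-148 [ 1.3000e-01 -1.4448e+02  5.7720e+01] [-0.2  9.9  1.1]
-150 [   0.16 -145.83   57.64] [-0.6 11.7  1.1]
 t 28.58 ee [ 602.53 -129.38  155.02] F rail x,y,z [-0.6 11.7  1.1] grip 0.345 60.2
```

The buffer engages at y of about -138.2 and is now pressed about 7.6 mm; 11.7 N matches that. I'll press a little more, then ease back to feel whether the catch holds.

Run:
```python
from h import *
def rd(): 
    f=np.mean([sensors.get_ft_force() for _ in range(3)],0);return np.round([f@RX,f@RYV,f[2]],1)
manip.move_linear(tgt(-153),v=15);manip.wait(.1);print(pos(),rd())
for y in (-150,-148,-146,-145,-144,-143,-142,-141):
    manip.move_linear(tgt(y),v=15);manip.wait(.15);F=rd();print(y,pos(),F)
    if F[1]<0: break
st()
```

```text
[   0.16 -147.89   57.63] [-0.7 13.3  2.6]
-150 [ 1.400e-01 -1.458e+02  5.761e+01] [-0.5 11.3  0.4]
-148 [ 1.1000e-01 -1.4443e+02  5.7600e+01] [-0.5 10.6  0.5]
-146 [ 8.0000e-02 -1.4316e+02  5.7580e+01] [ 0.5  8.9 -0.5]
-145 [ 6.0000e-02 -1.4298e+02  5.7590e+01] [-0.1  6.8 -0.9]
-144 [ 4.0000e-02 -1.4289e+02  5.7580e+01] [ 1.3  5.8 -2.2]
-143 [-6.0000e-02 -1.4277e+02  5.7620e+01] [ 2.5  4.2 -5.7]
-142 [-1.2000e-01 -1.4251e+02  5.7740e+01] [ 3.2  1.1 -9.9]
-141 [  -0.22 -142.15   57.84] [  3.5  -4.2 -12.7]
 t 32.4 ee [ 602.   -125.73  155.22] F rail x,y,z [  3.5  -4.2 -12.7] grip 0.342 60.1
```

The catch holds: motion stops at -143.0 (5 mm on the buffer) and the pull reverses sign. Now I'll unload and let go.

Run:
```python
from h import *
manip.move_linear(tgt(-143.8,z=157.6),v=15);manip.wait(.2);st("relax")
gripper_to(1.0,20);manip.wait(.3);st("open")
t=np.array(sensors.get_ee_pos());t[2]=280
manip.move_linear(t,v=120);manip.wait(.3);st("up")
p=eyes.camera_params
cv2.imwrite("pics/f.png",np.hstack([cv2.resize(eyes.camera("scene")[120:240,180:300],(400,400),interpolation=2),cv2.resize(eyes.camera("side")[150:270,220:340],(400,400),interpolation=2)]))
```

```text
relax t 32.94 ee [ 602.22 -126.36  155.25] F rail x,y,z [ 0.1  5.  -2. ] grip 0.342 61.4
open t 33.83 ee [ 602.29 -127.34  154.96] F rail x,y,z [ 0.4 -0.8  0.5] grip 1.002 0.0
up t 35.32 ee [ 602.13 -127.34  279.56] F rail x,y,z [-0.1 -0.2  0.6] grip 0.994 0.0
```

View pics/f.png

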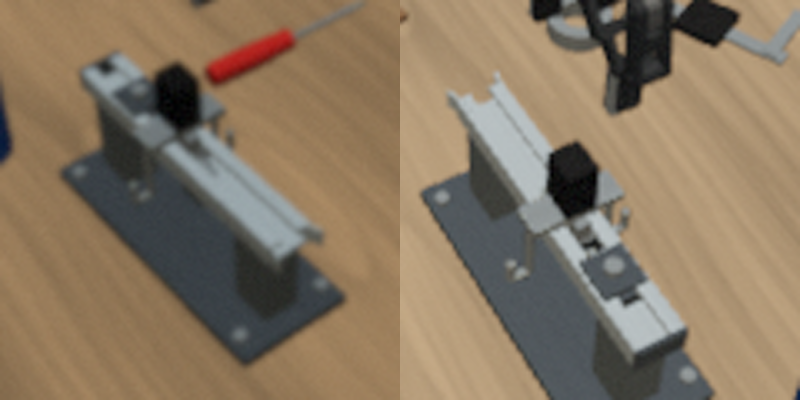

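The hanger stands upright in the rail just in front of the buffer clamp (block at about (178,95) and (573,180) in the two crops), and the gripper is clear of it.

```bash
python3 -c "
from cell import manip
print(manip.finish_job())"
```

```text
the job is handed in; nothing more can be done
None
```

The hanger is in the rail, let go and caught between catch and buffer. The catch held when I pulled back, with the buffer pressed about 5 mm, and the job was handed in at about 35 s; the judge returned no verdict.

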